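# Show the notched trophy name plate to the checker

### The arm

A 7-joint arm with a two-finger parallel gripper is mounted at the origin on the work surface. World frame = base frame: x ahead of the robot, y to its left, z up, the work surface at z = 0. Lengths are in m, angles in rad, forces in N, time in s.
With the tool pointing down it reaches from about 0.35 to 0.775 m from the base axis. Payload 3.1 kg.
Tool frame: the origin (TCP) lies on the centre line of the jaws, within the pads' length; the fingertips stand 11 mm ahead of it and the grasp point (between the pads) lies 8 mm behind it; z points along the fingers, y is the direction in which the jaws open and shut (so a half turn about z gives the same grasp; the last joint's range is limited). The gripper opens to 85 mm and grips with 20 to 120 N. Pads are 22 mm wide; open, the fingers measure 114 mm over their backs; the gripper's body (76 mm by 85 mm) begins 54 mm behind the grasp point. The pads swing forward as they close: fully open they stand 13 mm farther back than shut.
Start: joints at [-1.249, 0.311, 0.014, 1.512, -0.004, 1.319, -0.027], TCP at [0.196, 0.514, 0.242] pointing down, gripper open.
Joint ranges: [-2.7, 2.7], [-0.3, 1.91], [-1.27, 1.3], [0.12, 2.57], [-1.44, 4.58], [0.2, 2.03], [-3.05, 3.05]. Speed limits (rad/s): [2.79, 2.79, 3.14, 3.14, 3.14, 3.14, 3.14].

### API

Orientations are given as a unit quaternion [x, y, z, w].
In Python, from plant import state, read_camera, camera_model, finish_job, look_for gives the robot as it stands. The module is installed in compiled form; this text tells all that it offers.
- The arm moves only by the tool apply_moves, never from a script. Its argument "moves" is a list of rows, each an object with "linear": the shift along the tool's x, y, z in m, a list of three; "roll": the turn about the tool's z in degrees. In form: [{"linear": [tx, ty, tz], "roll": roll}, ...]. A call has 1 to 8 rows; each row shifts and turns the pose as measured when the row begins, along the tool's axes as they then stand; what a row does not reach is not made up. A row lasts 1/8 s, in which the tool goes at most 62.5 mm and 10.7 degrees, less where a joint would pass 70% of its speed; a pose out of reach is approached as far as the arm can. A call is refused whole if a number of a shift passes 0.0625 or a number of a turn 10.7, either way. A call with a gripper value outside its range is refused whole. "fingers" is the opening in per cent of the stroke, from 0 (shut) to 100 (fully open), set as the call begins (left out, the last holds). The fingers move at their own pace and stop on an object; "squeeze" is the grip in N (left out, the last holds). Time passes only in rows, so rows that do not move let the fingers close. It gives the time, the measured TCP pose, the force and the opening at its end, in the units of the state.
- state(): the state, without advancing time (a new reading comes with each control period).
- read_camera(name): name is "side" or "top" or "wrist"; returns the picture (400x640x3 uint8, red, green, blue); there is no depth.
- camera_model(name): a dict with "K" (3x3 intrinsics, pixels), "D" ([k1, k2, p1, p2, k3] as OpenCV has them; the pictures are not rectified), "R" (3x3) and "t" (3): a world point X has camera coordinates R X + t. Camera axes: x right, y down, z forward; pixel columns grow to the right and rows downward; lengths in m; the calibration is good to about 2 mm. A picture is of the moment at which its call begins: read the wrist's pose just before it. camera_model takes no time and is no camera call; for the wrist camera it gives the pose at the moment of the call.
- finish_job(): hands the job in, once; it reports no verdict.
Trained networks look in the newest picture that a camera, given by its name, has taken for a name from the list of things; names that differ only in an ending like _2 or _b are one class to them, and where a whole thing is asked for, a point or a joint stands for the part that bears it (a point fixed in the world has none). Each returns a list of dicts, best first, with "p" (0 to 1); they miss things now and then, are a little off and sometimes report something else, mostly with a low value. They report only what shows in the picture. A call takes as long as a camera call. They do not tell look-alikes from the thing itself.
- look_for(camera, target): "extent" ([left, top, width, height] in pixels, round what is visible of it).
The state is a dict: "clock": time; "joint_pos": joint angles; "joint_vel": joint speeds; "tau": joint torques, N m; "tcp_pos": TCP position; "tool_rot": TCP orientation; "wrist_force": force on the tool from outside, world axes, zero at the start; "torque": the same for the moment, N m; "width": finger opening in m.
Only numpy, scipy, OpenCV 4.12 (cv2) and the standard library are available. Lean on these libraries where they do the work, as an engineer would, in place of code of your own. Each camera call takes 0.05 s, during which the arm holds its last target.

### The job

Three wooden name plates stand on edge in a grooved block: draw out the one with a notched corner, gripping its bare wood so that its frosted, labelled end (the notched end) stays uncovered. Present it to the checker across the table: about 25 cm above the middle of the cork mat, parallel to the mat's long sides, frosted end on the checker's left, leaned back about 45 degrees or more so that the label looks up. Finish while still holding it there, and leave the other plates and things undisturbed.

Things in the scene. Friction and masses are not known exactly. Their poses are not given: they have to be found in the camera images.
- plate_center (a point): centre of the notched plate: dark wood, 130 long (own x), 9 thick (y), 70 high (z), 70 g, loose, upright on a long edge in a groove, z up; centre 35 below the top edge. A notch 20 long (x) by 24 deep (z) is cut from its upper corner at the +x (frosted) end. Label face is +y: with it toward you, notch on top, the frosted end is on your left
- plate: the same notched plate, origin at the centre of its lower long edge, same axes
- blank_a_center (a point): centre of another name plate, same size and look but with no notch; leave it standing
- blank_b_center (a point): centre of the third name plate, same size and look but with no notch; leave it standing
- rack: fixed plywood block, 110 (own x) by 190 (own y), 26 high, origin at the centre of its underside. Three grooves along its x, open at the ends, at y = -70, 0, 70, each 12 wide, 18 deep (floor 8 above the table): 52 of a plate stands above the block. Any plate may be in any groove; the block may be turned almost any way
- mat_center (a point): centre of the top of a fixed cork mat, 140 along own x, 200 along own y, 4 thick. Own x points away from the robot, to the checker's side of the table, turned at most 0.3 rad; own -y is the checker's left
- glue: white glue bottle, 48 across, 120 high, origin at the centre of its underside; a bystander
- tape: white tape ring, 96 across, 25 high, origin at the centre of its underside; a bystander
- basket: wooden bowl, 120 across, 60 high, origin at the centre of its underside; a bystander
- trophy: dark wooden figurine on a 70 x 60 base, about 135 high, origin at the centre of its underside; a bystander
- plate_label (a point): centre of the frosted panel on the notched plate's label face: satin aluminium with a paper label, from x = 20 to 65 of the plate (the rest, x = -65 to 20, is bare wood). The point is 42.5 toward +x from the plate's middle, half-way up, on the +y face; same axes
Not all that is in view belongs to the job. Leave any yellow look-alike of the plate alone. Several things look just like the part that bears mat_center: the one meant starts farthest from the robot's base.

How it is judged:
On the way:
1. the notched plate is held in the fingers, drawn clear of the block (height (world z) of plate_center above 0.09 m and contact force between the fingers and plate above 1 N and contact force between plate and rack below 0.1 N), for 0.2 s.
At the end, for the whole second after the job is handed in: Plate still in the fingers on its bare wood, clear of the block and still; centre 190-330 mm up, within 50 mm of mid-mat; label normal within 55 deg of vertical, top edge not below level by over 10 deg; length within 15 deg of the mat's, frosted end at mat -y; other plates moved under 15 mm (contact force between the fingers and plate above 1 N and contact force between plate and rack below 0.1 N and x of the grasp point in the frame of plate_center below 0.013 m and height (world z) of plate_center between 0.19 and 0.33 m and horizontal distance between plate_center and mat_center below 0.05 m and angle between plate_center's own y axis and vertical below 0.96 rad and angle between plate_center's own z axis and vertical below 1.75 rad and angle between the x axis of plate_center and the y axis of mat_center, either way round below 0.26 rad and y of plate_label in the frame of mat_center below 0 m and linear speed of plate below 0.02 m/s and distance of each of blank_a_center, blank_b_center from where it was at the start of the episode below 0.015 m); the arm keeps its last pose, push and grip.
It fails at once if another plate is shifted by more than 15 mm (distance of any of blank_a_center, blank_b_center from where it was at the start of the episode above 0.015 m).
It fails at once if the glue, tape, basket or trophy is moved by more than 30 mm (distance of any of glue, tape, basket, trophy from where it was at the start of the episode above 0.03 m).
It also fails if it takes over 35 s, if anything falls off the work surface, if the arm or the gripper's body presses on something with over 40 N, if the wrist force passes 120 N, or if a joint passes its speed limit or range.

## Working session

There is one attempt and no reset: what is moved stays moved. The work goes in short steps, Python scripts to look and compute and a tool call to move; the robot and the scene stay as the last step left them, time stands still between calls to the robot, and variables do not carry over. Pictures are saved under pics/ and viewed, and the job is handed in when it is done.

Besides the shell and the picture viewer there is one more tool, called after ">>>" in YAML: its name, and indented under it one key for each argument. apply_moves: Moves the arm, as the interface text tells. Its arguments: {"type":"object","properties":{"moves":{"type":"array"},"fingers":{"type":"number"},"squeeze":{"type":"number"}},"required":["moves"]}

```bash
mkdir -p pics; ls; python3 - <<'E'
from plant import *
import cv2
s=state()
for k in s: print(k,s[k])
for n in ["side","top","wrist"]:
    im=read_camera(n); cv2.imwrite(f"pics/{n}0.png",im[:,:,::-1]); m=camera_model(n); print(n,m)
E
```

```text
pics
clock 0.0
joint_pos [-1.24866452  0.31170761  0.01395857  1.51305547 -0.00439884  1.31920213
 -0.02718609]
joint_vel [-0.00065317 -0.00210212 -0.00078211 -0.00074102  0.00131664 -0.00110733
 -0.00037558]
tau [ 2.67990017e-04 -3.79911339e+01  1.46682495e-01 -2.30585468e+01
  1.25951375e-02  1.33621725e-02  1.22858762e-05]
tcp_pos [0.19544308 0.5133493  0.24123152]
tool_rot [ 1.80853675e-01  9.83509317e-01 -1.15866387e-03 -1.69024770e-04]
wrist_force [ 0.14391836 -0.22805465  0.50517454]
torque [-0.0439435   0.03182378  0.03930531]
width 0.08546396589214363
side {'K': array([[382.1890867 ,   0.        , 319.38139677],
       [  0.        , 382.1890867 , 205.3426533 ],
       [  0.        ,   0.        ,   1.        ]]), 'D': array([0.00860269, 0.        , 0.        , 0.        , 0.        ]), 'R': array([[ 0.67610499, -0.73672999, -0.01053394],
       [-0.56700972, -0.51111482, -0.64595791],
       [ 0.47051251,  0.44270821, -0.76330035]]), 't': array([-0.34987192,  0.34445746,  0.89877977])}
top {'K': array([[479.83277428,   0.        , 319.97781608],
       [  0.        , 479.83277428, 194.02172642],
       [  0.        ,   0.        ,   1.        ]]), 'D': array([0.03608508, 0.        , 0.        , 0.        , 0.        ]), 'R': array([[-0.01796114, -0.99981238, -0.00725212],
       [-0.98969758,  0.01880894, -0.14193284],
       [ 0.14204262,  0.00462813, -0.98984972]]), 't': array([3.03623892e-04, 5.31099520e-01, 1.43864879e+00])}
wrist {'K': array([[284.01093719,   0.        , 317.32004564],
       [  0.        , 284.01093719, 198.01067526],
       [  0.        ,   0.        ,   1.        ]]), 'D': array([-0.02954921,  0.        ,  0.        ,  0.        ,  0.        ]), 'R': array([[ 0.35531096,  0.93474765, -0.00097603],
       [ 0.89484201, -0.33984005,  0.28942445],
       [ 0.27020713, -0.10370907, -0.95720036]]), 't': array([-0.54949381, -0.03874351,  0.37698651])}
```

View pics/side0.png

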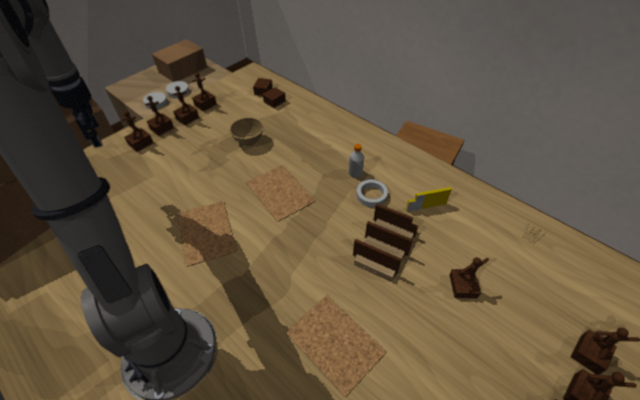

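View pics/top0.png

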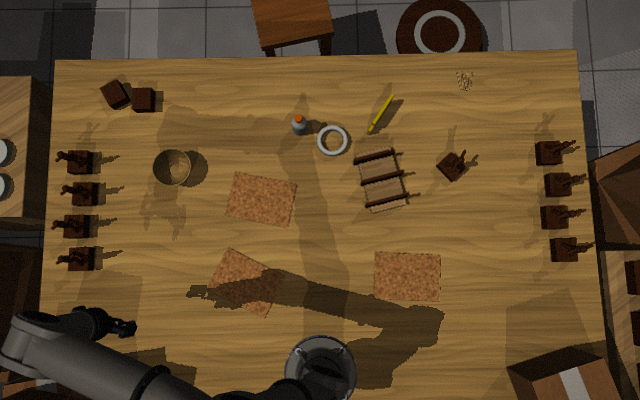

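View pics/wrist0.png

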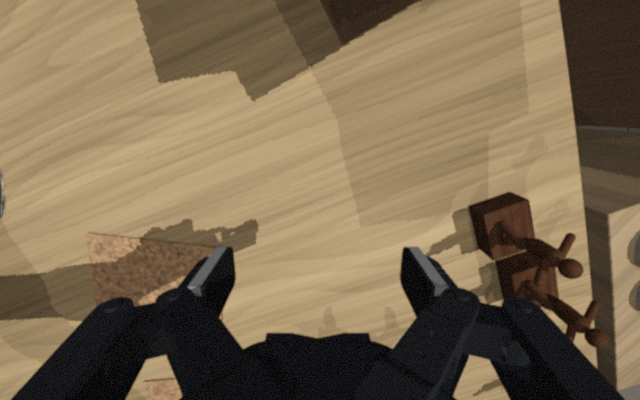

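The top view shows three mats at (262,200), (246,282) and (407,276), and the rack at (383,180) with three plates. It also shows the yellow look-alike at (380,113), the tape at (332,139), the glue at (299,124), the bowl at (172,167) and a figurine at (452,165). The tool stays vertical, since the moves allow no tilt. So I plan to draw the plate out, stand it down, tip it onto its back label-up, and regrasp it across its 70 mm width.

```bash
cat > h.py <<'E'
from plant import *
import numpy as np, cv2
from scipy.spatial.transform import Rotation as Ro
def ray(m,px):
    u=cv2.undistortPoints(np.array([[px]],float),m['K'],m['D'])[0,0]
    d=m['R'].T@np.array([u[0],u[1],1.]); c=-m['R'].T@m['t']; return c,d
def onz(m,px,z):
    c,d=ray(m,px); return c+d*(z-c[2])/d[2]
def tri(ms,pxs):
    A=np.zeros((3,3));b=np.zeros(3)
    for m,p in zip(ms,pxs):
        c,d=ray(m,p); d=d/np.linalg.norm(d); P=np.eye(3)-np.outer(d,d); A+=P;b+=P@c
    return np.linalg.solve(A,b)
def proj(m,X):
    return cv2.projectPoints(np.atleast_2d(X).astype(float),cv2.Rodrigues(m['R'])[0],m['t'],m['K'],m['D'])[0][:,0]
E
python3 - <<'E'
from h import *
t=camera_model('top');s=camera_model('side')
for n in ["plate_center","rack","mat_center","glue","tape","basket","trophy"]:
    for c in ("top",):
        for r in look_for(c,n)[:5]:
            x,y,w,h=r['extent']; print(n,np.round(r['extent']),round(r['p'],2),onz(camera_model(c),[x+w/2,y+h/2],0.03 if n!='mat_center' else .004).round(3))
a=cv2.imread('pics/top0.png')[130:230,220:420]; b=cv2.imread('pics/side0.png')[190:290,330:500]
cv2.imwrite('pics/c1.png',cv2.resize(a,None,fx=4,fy=4,interpolation=3));cv2.imwrite('pics/c2.png',cv2.resize(b,None,fx=4.5,fy=4.5,interpolation=3))
E
```

```text
plate_center [355. 149.  41.  19.] 0.77 [ 0.639 -0.183  0.03 ]
plate_center [369.  94.  26.  39.] 0.53 [ 0.785 -0.21   0.03 ]
rack [357. 144.  51.  64.] 0.67 [ 0.584 -0.205  0.03 ]
mat_center [224. 170.  76.  57.] 0.94 [0.523 0.175 0.004]
mat_center [211. 250.  76.  71.] 0.84 [0.257 0.214 0.004]
mat_center [375. 252.  66.  49.] 0.71 [ 0.277 -0.274  0.004]
mat_center [353. 147.  44.  19.] 0.25 [ 0.651 -0.187  0.004]
mat_center [289. 114.  19.  22.] 0.16 [0.761 0.056 0.004]
glue [292. 114.  12.  24.] 0.72 [0.751 0.057 0.03 ]
basket [154. 149.  36.  35.] 0.83 [0.627 0.452 0.03 ]
```

View pics/c1.png

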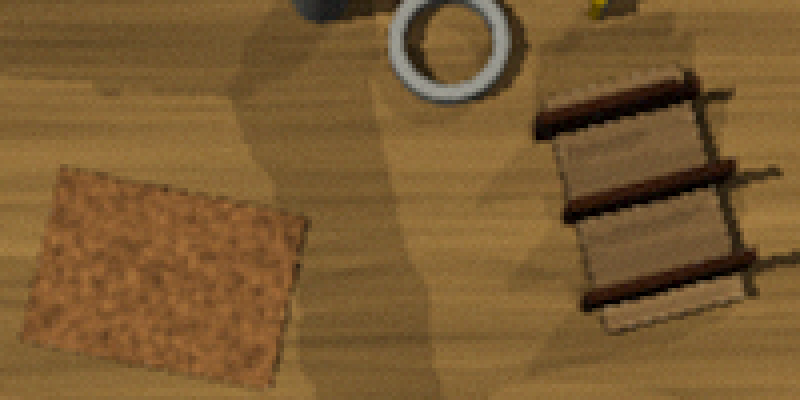

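View pics/c2.png

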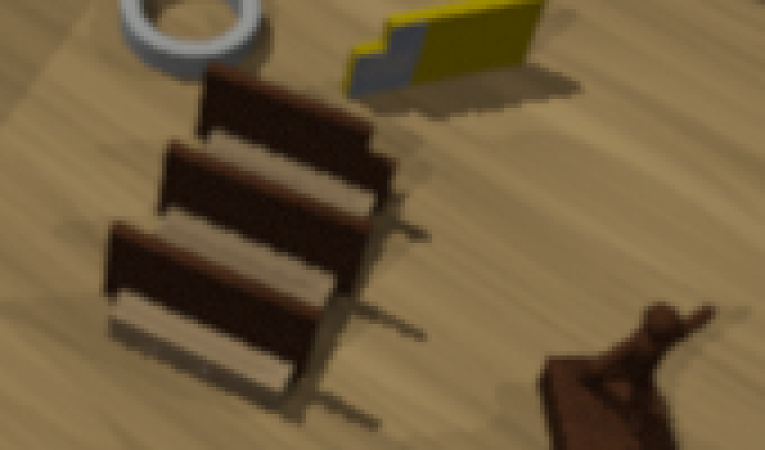

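```bash
python3 - <<'E'
from h import *
t=camera_model('top')
st=state(); R=Ro.from_quat(st['tool_rot']).as_matrix(); print(R.round(3))
w=camera_model('wrist'); c=-w['R'].T@w['t']; print('cam in tool',(R.T@(c-st['tcp_pos'])).round(4), 'axes',(R.T@w['R'].T).round(3))
top=lambda p:(220+p[0]/4,130+p[1]/4)
# mat corners
C=np.array([onz(t,top(p),.004) for p in [(62,166),(308,217),(272,388),(22,342)]]);print(C.round(3),C.mean(0).round(3))
print([np.linalg.norm(C[i]-C[(i+1)%4]).round(3) for i in range(4)])
e=(C[1]-C[0]+C[2]-C[3]);print('mat -y dir',np.degrees(np.arctan2(e[1],e[0])))
A=onz(t,top((540,120)),.078);B=onz(t,top((697,78)),.054);print(A,B,np.linalg.norm(A-B))
for n,p,q in (('mid',(567,213),(734,167)),('near',(585,301),(752,256))):
    a=onz(t,top(p),.078);b=onz(t,top(q),.078);print(n,a.round(3),b.round(3),np.linalg.norm(a-b),np.degrees(np.arctan2(*(b-a)[[1,0]])))
E
```

```text
[[-0.935  0.356  0.   ]
 [ 0.356  0.935 -0.   ]
 [-0.    -0.    -1.   ]]
cam in tool [ 7.230e-02  1.000e-04 -1.301e-01] axes [[ 0.    -0.957 -0.289]
 [ 1.     0.     0.001]
 [-0.001 -0.289  0.957]]
[[0.613 0.257 0.004]
 [0.568 0.063 0.004]
 [0.434 0.092 0.004]
 [0.474 0.287 0.004]] [0.522 0.175 0.004]
[np.float64(0.2), np.float64(0.138), np.float64(0.199), np.float64(0.143)]
mat -y dir -102.21862544104451
[ 0.62705087 -0.11733763  0.078     ] [ 0.66273528 -0.24057885  0.054     ] 0.13052883561734113
mid [ 0.556 -0.136  0.078] [ 0.588 -0.262  0.078] 0.13045991988297473 -75.53660535481171
near [ 0.489 -0.147  0.078] [ 0.52  -0.272  0.078] 0.12936409419649667 -75.91395272873558
```

Candidates in the top view: the far rack plate (374,155), middle (382,178), near (388,200), and the yellow one (380,113). Side crop c2 shows the notch only on the far plate, at its right end, with its label facing away from the robot, so I choose that one. The mat at (262,200) is the farthest, with its centre near (0.522, 0.175).

```bash
cat >> h.py <<'E'
def plan(tgt,yaw,n):
    """yaw: world deg of tool y. rows"""
    st=state(); p=np.array(st['tcp_pos']); R=Ro.from_quat(st['tool_rot']).as_matrix()
    y0=np.degrees(np.arctan2(R[1,1],R[0,1])); d=(yaw-y0+180)%360-180
    print('at',p.round(4),'yaw',y0.round(2),'j',np.round(st['joint_pos'],2),'t',st['clock'],'tilt',R[:,2].round(4),'w',round(st['width'],4),'F',np.round(st['wrist_force'],1))
    rows=[]; step=(np.array(tgt)-p)/n
    for i in range(n):
        l=(Ro.from_euler('z',d*i/n,degrees=True).as_matrix()@R).T@step
        rows.append({"linear":[round(float(v),4) for v in l],"roll":round(-d/n,2)})
    for r in rows: print(r)
E
python3 -c "
from h import *
plan([.645,-.179,.22],14.3,16)"
```

```text
at [0.1957 0.514  0.2422] yaw 69.16 j [-1.25  0.31  0.01  1.51 -0.    1.32 -0.03] t 0.5 tilt [ 1.e-04 -1.e-04 -1.e+00] w 0.0853 F [ 0.2 -0.1  0.5]
{'linear': [-0.0417, -0.0305, 0.0014], 'roll': np.float64(3.43)}
{'linear': [-0.0434, -0.0279, 0.0014], 'roll': np.float64(3.43)}
{'linear': [-0.045, -0.0253, 0.0014], 'roll': np.float64(3.43)}
{'linear': [-0.0464, -0.0226, 0.0014], 'roll': np.float64(3.43)}
{'linear': [-0.0477, -0.0197, 0.0014], 'roll': np.float64(3.43)}
{'linear': [-0.0488, -0.0169, 0.0014], 'roll': np.float64(3.43)}
{'linear': [-0.0497, -0.0139, 0.0014], 'roll': np.float64(3.43)}
{'linear': [-0.0505, -0.0109, 0.0014], 'roll': np.float64(3.43)}
{'linear': [-0.051, -0.0079, 0.0014], 'roll': np.float64(3.43)}
{'linear': [-0.0514, -0.0048, 0.0014], 'roll': np.float64(3.43)}
{'linear': [-0.0516, -0.0017, 0.0014], 'roll': np.float64(3.43)}
{'linear': [-0.0516, 0.0014, 0.0014], 'roll': np.float64(3.43)}
{'linear': [-0.0514, 0.0044, 0.0014], 'roll': np.float64(3.43)}
{'linear': [-0.0511, 0.0075, 0.0014], 'roll': np.float64(3.43)}
{'linear': [-0.0505, 0.0106, 0.0014], 'roll': np.float64(3.43)}
{'linear': [-0.0498, 0.0136, 0.0014], 'roll': np.float64(3.43)}
```

>>> apply_moves:
  moves:
    - {"linear":[-0.042,-0.03,0],"roll":3.5}
    - {"linear":[-0.043,-0.028,0],"roll":3.5}
    - {"linear":[-0.045,-0.025,0],"roll":3.5}
    - {"linear":[-0.046,-0.023,0],"roll":3.5}
    - {"linear":[-0.048,-0.02,0],"roll":3.5}
    - {"linear":[-0.049,-0.017,0],"roll":3.5}
    - {"linear":[-0.05,-0.014,0],"roll":3.5}
    - {"linear":[-0.05,-0.011,0],"roll":3.5}
  fingers: 50

```text
clock: 1.5
tcp_pos: [0.4215, 0.1608, 0.2424]
tool_rot: [0.415, 0.91, 0.004, -0.0]
wrist_force: [0.6, 1.2, 0.1]
width: 0.0427
```

```bash
python3 -c "
from h import *
plan([.645,-.179,.22],14.3,9)"
```

```text
at [0.4215 0.1608 0.2424] yaw 40.94 j [-0.74  0.1   0.38  1.78 -0.05  1.26  0.36] t 1.5 tilt [ 0.003   0.0068 -1.    ] w 0.0427 F [0.6 1.2 0.1]
{'linear': [-0.0448, -0.006, 0.0023], 'roll': np.float64(2.96)}
{'linear': [-0.045, -0.0037, 0.0023], 'roll': np.float64(2.96)}
{'linear': [-0.0452, -0.0013, 0.0023], 'roll': np.float64(2.96)}
{'linear': [-0.0452, 0.001, 0.0023], 'roll': np.float64(2.96)}
{'linear': [-0.0451, 0.0033, 0.0024], 'roll': np.float64(2.96)}
{'linear': [-0.0448, 0.0056, 0.0024], 'roll': np.float64(2.96)}
{'linear': [-0.0445, 0.0079, 0.0024], 'roll': np.float64(2.96)}
{'linear': [-0.044, 0.0102, 0.0024], 'roll': np.float64(2.96)}
{'linear': [-0.0434, 0.0125, 0.0024], 'roll': np.float64(2.96)}
```

>>> apply_moves:
  moves:
    - {"linear":[-0.05,-0.007,0],"roll":3.4}
    - {"linear":[-0.05,-0.004,0.002],"roll":3.4}
    - {"linear":[-0.05,-0.001,0.002],"roll":3.4}
    - {"linear":[-0.05,0.002,0.002],"roll":3.4}
    - {"linear":[-0.05,0.005,0.003],"roll":3.4}
    - {"linear":[-0.05,0.007,0.003],"roll":3.4}
    - {"linear":[-0.05,0.01,0.003],"roll":3.3}
    - {"linear":[-0.045,0.011,0.003],"roll":3.0}

```text
clock: 2.5
tcp_pos: [0.6417, -0.1858, 0.224]
tool_rot: [0.618, 0.786, 0.007, 0.001]
wrist_force: [0.2, -0.2, -0.3]
width: 0.0428
```

```bash
python3 -c "
from h import *
im=read_camera('wrist');cv2.imwrite('pics/w1.png',im[:,:,::-1])
plan([.645,-.179,.22],14.3,1)
m=camera_model('wrist'); print(proj(m,[[.627,-.117,.078],[.6627,-.2406,.054],[.645,-.179,.078]]).round())"
```

```text
at [ 0.642  -0.1941  0.2219] yaw 13.12 j [-0.08  0.62  0.63  1.19 -0.36  1.42  0.73] t 2.55 tilt [ 0.0093  0.002  -1.    ] w 0.0431 F [ 2.7 -5.8  0.8]
{'linear': [0.014, 0.0063, 0.002], 'roll': np.float64(-1.18)}
[[317. 106.]
 [323. 226.]
 [321. 175.]]
```

View pics/w1.png

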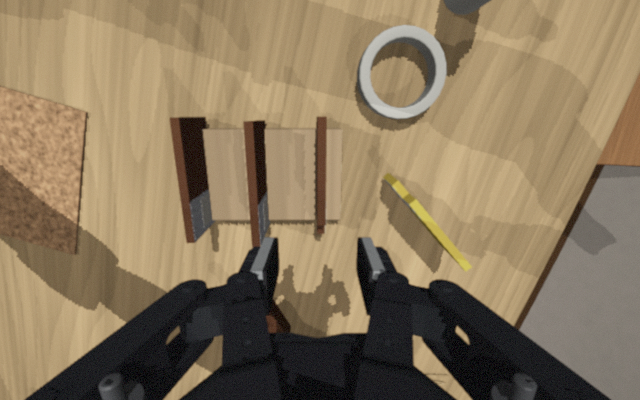

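Wrist view: the target plate's top edge runs from (321,118) to (321,230), the blanks are at (256,…) and (185,…), and the yellow plate is at right. I'll zoom in.

```bash
python3 -c "
import cv2
a=cv2.imread('pics/w1.png')[100:250,230:360];cv2.imwrite('pics/w1c.png',cv2.resize(a,None,fx=4,fy=4,interpolation=2))"
```

```text
(no output)
```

View pics/w1c.png

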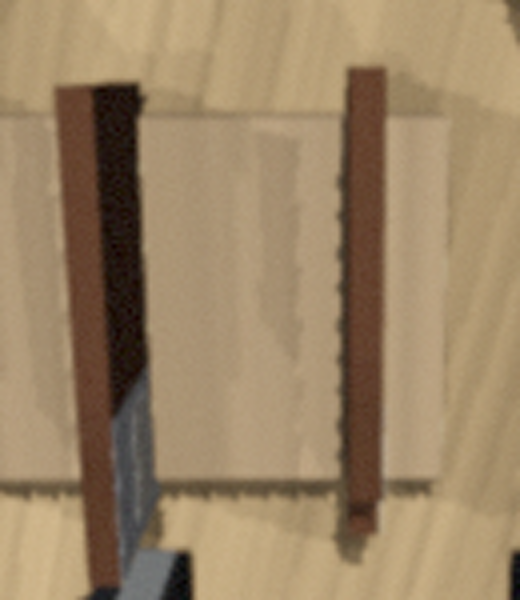

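>>> apply_moves:
  moves:
    - {"linear":[0.014,0.006,0],"roll":-1.2}
    - {"linear":[0,0,0],"roll":0}

```text
clock: 2.8
tcp_pos: [0.6449, -0.1794, 0.2206]
tool_rot: [0.614, 0.79, 0.003, 0.002]
wrist_force: [-0.1, -0.2, -0.6]
width: 0.0427
```

```bash
python3 -c "
from h import *
np.set_printoptions(suppress=True)
m=camera_model('wrist')
im=read_camera('wrist');cv2.imwrite('pics/w2.png',im[:,:,::-1]);
m2=camera_model('wrist');print(m['t'],m2['t']);np.savez('w2.npz',**m)
plan([.645,-.179,.22],14.3,1)
a=im[90:250,220:380,::-1];cv2.imwrite('pics/w2c.png',cv2.resize(a,None,fx=3.75,fy=3.75,interpolation=2))"
```

```text
[-0.58372464 -0.34887645  0.25574217] [-0.58315033 -0.34946938  0.25573284]
at [ 0.6443 -0.1807  0.2209] yaw 14.2 j [-0.1   0.62  0.62  1.2  -0.35  1.42  0.73] t 2.85 tilt [ 0.0074  0.0006 -1.    ] w 0.0429 F [-0.6 -0.5 -0.3]
{'linear': [0.0015, 0.0011, 0.0009], 'roll': np.float64(-0.1)}
```

View pics/w2c.png

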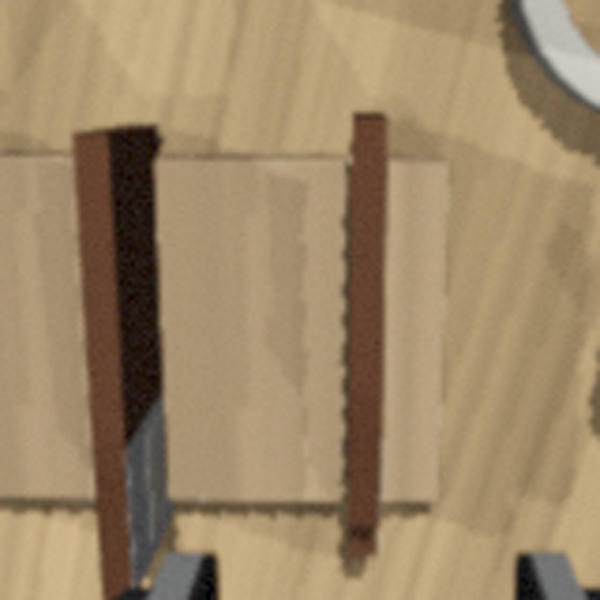

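```bash
python3 -c "
from h import *
m=dict(np.load('w2.npz'));s=camera_model('side');t=camera_model('top')
A=[(318.7,120.7),(316.5,230)];S=[(376.2,205.6),(412.5,217.6)];T=[(355,160.3),None]
for a,b in zip(A,S): print(onz(m,a,.078).round(4), tri([m,s],[a,b]).round(4))
print(onz(t,(355,160.3),.078).round(4),tri([m,t],[A[0],T[0]]).round(4))
a,b=onz(m,A[0],.078),onz(m,A[1],.078);d=b-a;L=np.linalg.norm(d);print(L,np.degrees(np.arctan2(d[1],d[0])));u=d/L
print('center',a+u*.065, 'x=-12:',a+u*.053)"
```

```text
[ 0.6323 -0.1147  0.078 ] [ 0.6327 -0.1153  0.068 ]
[ 0.6574 -0.2215  0.078 ] [ 0.6569 -0.2207  0.0793]
[ 0.6261 -0.1173  0.078 ] [ 0.6323 -0.1173  0.0513]
0.10968732396945438 -76.80178170760874
center [ 0.64714892 -0.17799771  0.078     ] x=-12: [ 0.64440907 -0.16631468  0.078     ]
```

```bash
python3 -c "
from h import *
plan([.6445,-.1665,.11],13.4,4)"
```

```text
at [ 0.6443 -0.1807  0.2209] yaw 14.2 j [-0.1   0.62  0.62  1.2  -0.35  1.42  0.73] t 2.85 tilt [ 7.4e-03  6.0e-04 -1.0e+00] w 0.0429 F [-0.6 -0.5 -0.3]
{'linear': [0.0035, 0.0007, 0.0277], 'roll': np.float64(0.2)}
{'linear': [0.0035, 0.0007, 0.0277], 'roll': np.float64(0.2)}
{'linear': [0.0035, 0.0007, 0.0277], 'roll': np.float64(0.2)}
{'linear': [0.0035, 0.0007, 0.0277], 'roll': np.float64(0.2)}
```

>>> apply_moves:
  moves:
    - {"linear":[0.0035,0.001,0.028],"roll":0.2}
    - {"linear":[0.0035,0.001,0.028],"roll":0.2}
    - {"linear":[0.0035,0.001,0.028],"roll":0.2}
    - {"linear":[0.0035,0.0,0.027],"roll":0.2}
    - {"linear":[0,0,0],"roll":0}

```text
clock: 3.48
tcp_pos: [0.6455, -0.1586, 0.1113]
tool_rot: [0.616, 0.788, 0.006, 0.004]
wrist_force: [0.1, 0.2, 0.4]
width: 0.0428
```

```bash
python3 -c "
from h import *
m=camera_model('wrist')
im=read_camera('wrist');cv2.imwrite('pics/w3.png',im[:,:,::-1]);np.savez('w3.npz',**m)
plan([.6445,-.1665,.052],13.4,4)"
```

```text
at [ 0.6468 -0.1594  0.1131] yaw 13.96 j [-0.13  0.68  0.59  1.37 -0.4   1.19  0.74] t 3.525 tilt [ 0.0168  0.0025 -0.9999] w 0.0428 F [-0.3  0.3  0.2]
{'linear': [-0.0016, -0.0013, 0.0153], 'roll': np.float64(0.14)}
{'linear': [-0.0016, -0.0013, 0.0153], 'roll': np.float64(0.14)}
{'linear': [-0.0016, -0.0012, 0.0153], 'roll': np.float64(0.14)}
{'linear': [-0.0016, -0.0012, 0.0153], 'roll': np.float64(0.14)}
```

View pics/w3.png

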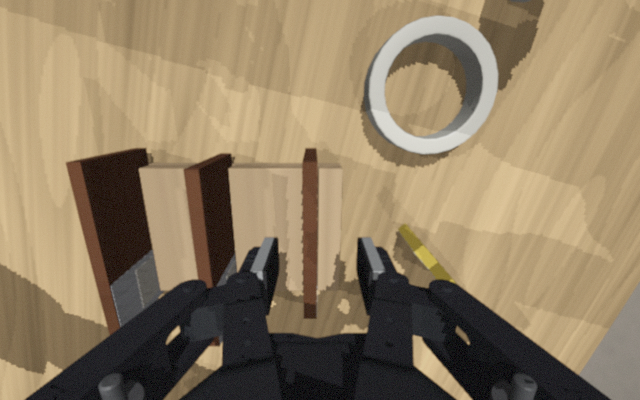

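```bash
python3 -c "
from h import *
a=cv2.imread('pics/w3.png')[130:330,220:420];cv2.imwrite('pics/w3c.png',cv2.resize(a,None,fx=3,fy=3,interpolation=2))
m=dict(np.load('w3.npz'));w2=dict(np.load('w2.npz'))
print(onz(m,(311,149),.078),tri([m,w2],[(311,149),(318.7,120.7)]), onz(m,(310.5,303),.078),onz(m,(310.5,303),.08))"
```

```text
[ 0.6309048  -0.10758635  0.078     ] [ 0.6331503  -0.11632294  0.00493336] [ 0.65496972 -0.20838948  0.078     ] [ 0.65463007 -0.20691565  0.08      ]
```

View pics/w3c.png

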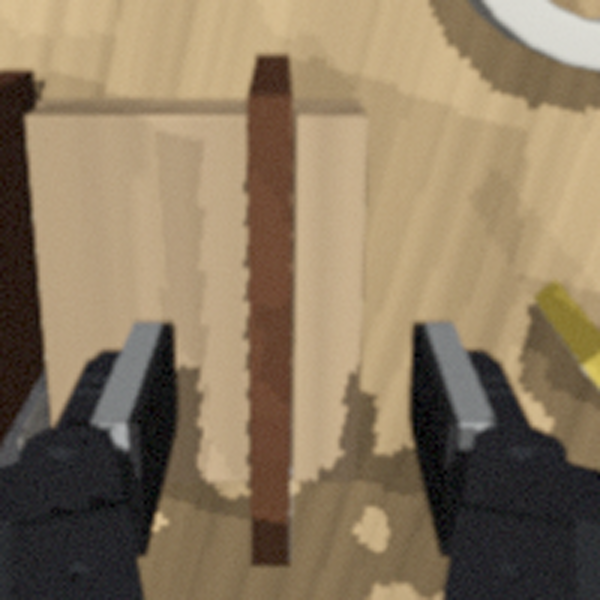

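```bash
python3 -c "
from h import *
m=dict(np.load('w3.npz'));w2=dict(np.load('w2.npz'))
A=[(310.7,161),(310,303.3)];B=[(318.7,120.7),(316.5,230)]
for a,b in zip(A,B): print(onz(m,a,.078),onz(w2,b,.078),tri([m,w2],[a,b]))
a,b=[onz(m,x,.078) for x in A];d=b-a;L=np.linalg.norm(d);print(L,np.degrees(np.arctan2(d[1],d[0])),a+d/L*.065)
plan([.645,-.166,.052],13.4,5)
"
```

```text
[ 0.63236212 -0.11433034  0.078     ] [ 0.63230808 -0.11471462  0.078     ] [ 0.63240441 -0.11477006  0.0752914 ]
[ 0.65469619 -0.20870261  0.078     ] [ 0.65735195 -0.22150466  0.078     ] [ 0.66155351 -0.23787835  0.03847017]
0.096979048225087 -76.6853875324937 [ 0.64733148 -0.17758315  0.078     ]
at [ 0.6468 -0.1594  0.1131] yaw 13.96 j [-0.13  0.68  0.59  1.37 -0.4   1.19  0.74] t 3.525 tilt [ 0.0168  0.0025 -0.9999] w 0.0428 F [-0.3  0.3  0.2]
{'linear': [-0.0012, -0.0009, 0.0122], 'roll': np.float64(0.11)}
{'linear': [-0.0012, -0.0009, 0.0122], 'roll': np.float64(0.11)}
{'linear': [-0.0012, -0.0009, 0.0122], 'roll': np.float64(0.11)}
{'linear': [-0.0012, -0.0009, 0.0122], 'roll': np.float64(0.11)}
{'linear': [-0.0012, -0.0009, 0.0122], 'roll': np.float64(0.11)}
```

>>> apply_moves:
  moves:
    - {"linear":[-0.0015,-0.001,0.012],"roll":0.1}
    - {"linear":[-0.0015,-0.001,0.012],"roll":0.1}
    - {"linear":[-0.0015,-0.001,0.012],"roll":0.1}
    - {"linear":[-0.001,-0.001,0.012],"roll":0.1}
    - {"linear":[-0.001,-0.001,0.012],"roll":0.1}
    - {"linear":[0,0,0],"roll":0}

```text
clock: 4.28
tcp_pos: [0.6462, -0.1688, 0.0525]
tool_rot: [0.62, 0.785, 0.007, 0.009]
wrist_force: [0.1, -0.5, -0.2]
width: 0.0428
```

```bash
python3 -c "
from h import *
im=read_camera('wrist');cv2.imwrite('pics/w4.png',im[100:400,120:520,::-1])
plan([.6446,-.166,.052],13.4,1)"
```

```text
at [ 0.6468 -0.169   0.0533] yaw 13.42 j [-0.11  0.74  0.57  1.43 -0.43  1.07  0.77] t 4.325 tilt [ 0.0236  0.     -0.9997] w 0.0425 F [ 0.3 -0.1 -0.3]
{'linear': [0.0034, -0.0015, 0.0013], 'roll': np.float64(0.02)}
```

View pics/w4.png

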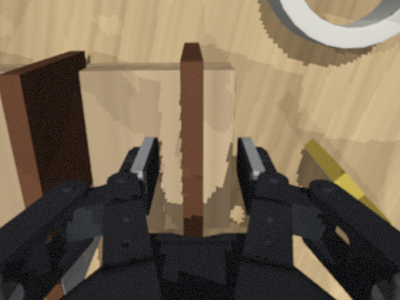

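Plate at crop (193,150) is centred between the pads. Closing.

>>> apply_moves:
  moves:
    - {"linear":[0.002,-0.0015,0.001],"roll":0}
    - {"linear":[0,0,0],"roll":0}
    - {"linear":[0,0,0],"roll":0}
    - {"linear":[0,0,0],"roll":0}
  fingers: 0
  squeeze: 50

```text
clock: 4.82
tcp_pos: [0.6444, -0.1676, 0.0531]
tool_rot: [0.619, 0.785, 0.007, 0.009]
wrist_force: [-0.8, -0.1, -0.6]
width: 0.0085
```

```bash
python3 -c "
from h import *
plan([.6446,-.166,.052],13.4,1)"
```

```text
at [ 0.6444 -0.1676  0.0531] yaw 13.44 j [-0.11  0.74  0.57  1.44 -0.43  1.07  0.77] t 4.825 tilt [ 2.310e-02 -6.000e-04 -9.997e-01] w 0.0085 F [-0.8 -0.1 -0.6]
{'linear': [0.0015, 0.0006, 0.0011], 'roll': np.float64(0.04)}
```

>>> apply_moves:
  moves:
    - {"linear":[0,0.0003,-0.012],"roll":0}
    - {"linear":[0,0.0005,-0.02],"roll":0}
    - {"linear":[0,0.0006,-0.025],"roll":0}
    - {"linear":[0,0.0006,-0.025],"roll":0}
    - {"linear":[0,0.0006,-0.025],"roll":0}
    - {"linear":[0,0.0006,-0.025],"roll":0}
    - {"linear":[0,0,0],"roll":0}

```text
clock: 5.7
tcp_pos: [0.6479, -0.1676, 0.2003]
tool_rot: [0.619, 0.785, 0.01, 0.016]
wrist_force: [0.4, 0.5, -1.4]
width: 0.0085
```

```bash
python3 -c "
from h import *
for c in ('side','wrist'):
  im=read_camera(c);cv2.imwrite(f'pics/{c}5.png',im[:,:,::-1])
plan([.53,.170,.195],-13,8)"
```

```text
at [ 0.6463 -0.1667  0.1968] yaw 13.45 j [-0.13  0.61  0.62  1.27 -0.36  1.33  0.71] t 5.8 tilt [ 0.0313 -0.0016 -0.9995] w 0.0079 F [ 0.9  0.4 -1.4]
{'linear': [0.0443, -0.0043, -0.0003], 'roll': np.float64(3.31)}
{'linear': [0.044, -0.0069, -0.0004], 'roll': np.float64(3.31)}
{'linear': [0.0435, -0.0094, -0.0004], 'roll': np.float64(3.31)}
{'linear': [0.0429, -0.0119, -0.0005], 'roll': np.float64(3.31)}
{'linear': [0.0421, -0.0144, -0.0006], 'roll': np.float64(3.31)}
{'linear': [0.0412, -0.0168, -0.0006], 'roll': np.float64(3.31)}
{'linear': [0.0402, -0.0191, -0.0007], 'roll': np.float64(3.31)}
{'linear': [0.039, -0.0214, -0.0008], 'roll': np.float64(3.31)}
```

View pics/side5.png

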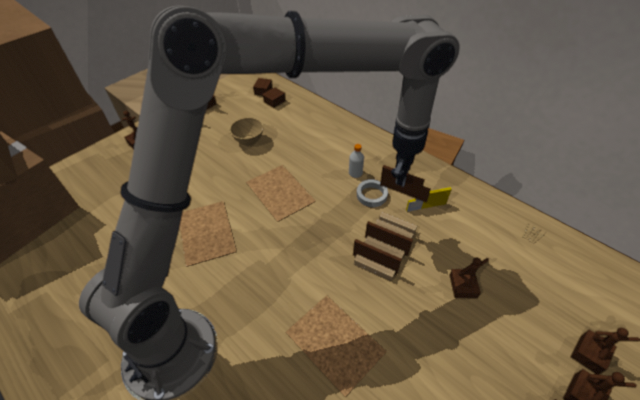

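View pics/wrist5.png

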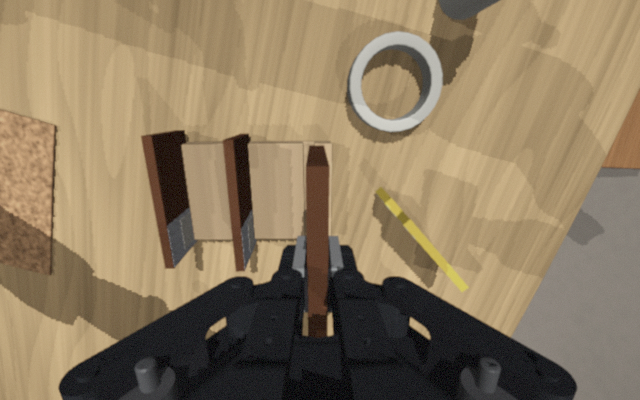

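The plate is drawn clear. The two blanks are still standing in the rack, at (237,200) and (165,200) in the wrist view. Next I carry it to the far mat.

```bash
python3 -c "
from h import *
plan([.5605,.178,.15],-12.2,11)"
```

```text
at [ 0.6463 -0.1667  0.1968] yaw 13.45 j [-0.13  0.61  0.62  1.27 -0.36  1.33  0.71] t 5.8 tilt [ 0.0313 -0.0016 -0.9995] w 0.0079 F [ 0.9  0.4 -1.4]
{'linear': [0.0323, -0.0004, 0.004], 'roll': np.float64(2.33)}
{'linear': [0.0323, -0.0017, 0.0039], 'roll': np.float64(2.33)}
{'linear': [0.0322, -0.003, 0.0039], 'roll': np.float64(2.33)}
{'linear': [0.032, -0.0043, 0.0038], 'roll': np.float64(2.33)}
{'linear': [0.0319, -0.0056, 0.0038], 'roll': np.float64(2.33)}
{'linear': [0.0316, -0.0069, 0.0038], 'roll': np.float64(2.33)}
{'linear': [0.0313, -0.0082, 0.0037], 'roll': np.float64(2.33)}
{'linear': [0.0309, -0.0095, 0.0037], 'roll': np.float64(2.33)}
{'linear': [0.0305, -0.0107, 0.0037], 'roll': np.float64(2.33)}
{'linear': [0.0301, -0.012, 0.0036], 'roll': np.float64(2.33)}
{'linear': [0.0296, -0.0132, 0.0036], 'roll': np.float64(2.33)}
```

>>> apply_moves:
  moves:
    - {"linear":[0.032,0,0.002],"roll":2.3}
    - {"linear":[0.032,-0.002,0.004],"roll":2.3}
    - {"linear":[0.032,-0.003,0.004],"roll":2.3}
    - {"linear":[0.032,-0.004,0.004],"roll":2.3}
    - {"linear":[0.032,-0.006,0.004],"roll":2.3}
    - {"linear":[0.032,-0.007,0.004],"roll":2.3}
    - {"linear":[0.031,-0.008,0.004],"roll":2.3}
    - {"linear":[0.031,-0.01,0.004],"roll":2.3}

```text
clock: 6.8
tcp_pos: [0.575, 0.0885, 0.1513]
tool_rot: [0.743, 0.669, 0.002, 0.005]
wrist_force: [-0.2, -0.3, 0.4]
width: 0.0083
```

```bash
python3 -c "
from h import *
plan([.5605,.178,.12],-12.2,4)"
```

```text
at [0.575  0.0885 0.1513] yaw -6.05 j [-0.66  0.5   0.68  1.59 -0.33  1.17 -0.01] t 6.8 tilt [ 0.0094 -0.0041 -0.9999] w 0.0083 F [-0.2 -0.3  0.4]
{'linear': [0.0219, -0.006, 0.0077], 'roll': np.float64(1.54)}
{'linear': [0.0217, -0.0066, 0.0077], 'roll': np.float64(1.54)}
{'linear': [0.0216, -0.0072, 0.0077], 'roll': np.float64(1.54)}
{'linear': [0.0214, -0.0078, 0.0077], 'roll': np.float64(1.54)}
```

>>> apply_moves:
  moves:
    - {"linear":[0.021,-0.006,0.008],"roll":1.5}
    - {"linear":[0.021,-0.007,0.008],"roll":1.5}
    - {"linear":[0.021,-0.007,0.008],"roll":1.5}
    - {"linear":[0.02,-0.008,0.008],"roll":1.5}
    - {"linear":[0,0,0],"roll":0}
    - {"linear":[0,0,0],"roll":0}

```text
clock: 7.55
tcp_pos: [0.5509, 0.1801, 0.1093]
tool_rot: [0.776, 0.63, -0.005, 0.001]
wrist_force: [0.2, -0.4, -0.1]
width: 0.0081
```

```bash
python3 -c "
from h import *
for c in ('side','wrist'):
  im=read_camera(c);cv2.imwrite(f'pics/{c}6.png',im[:,:,::-1])
im=read_camera('side')[100:280,200:440,::-1];cv2.imwrite('pics/side6c.png',cv2.resize(im,None,fx=3,fy=3,interpolation=2))
plan([.5605,.178,.055],-12.2,4)"
```

```text
at [0.5514 0.1803 0.1098] yaw -11.92 j [-0.81  0.55  0.67  1.62 -0.37  1.11 -0.25] t 7.7 tilt [-0.0061 -0.0068 -1.    ] w 0.0081 F [ 0.4  0.  -0.5]
{'linear': [0.0, 0.0024, 0.0137], 'roll': np.float64(0.07)}
{'linear': [0.0, 0.0024, 0.0137], 'roll': np.float64(0.07)}
{'linear': [0.0, 0.0024, 0.0137], 'roll': np.float64(0.07)}
{'linear': [0.0, 0.0024, 0.0137], 'roll': np.float64(0.07)}
```

View pics/side6c.png

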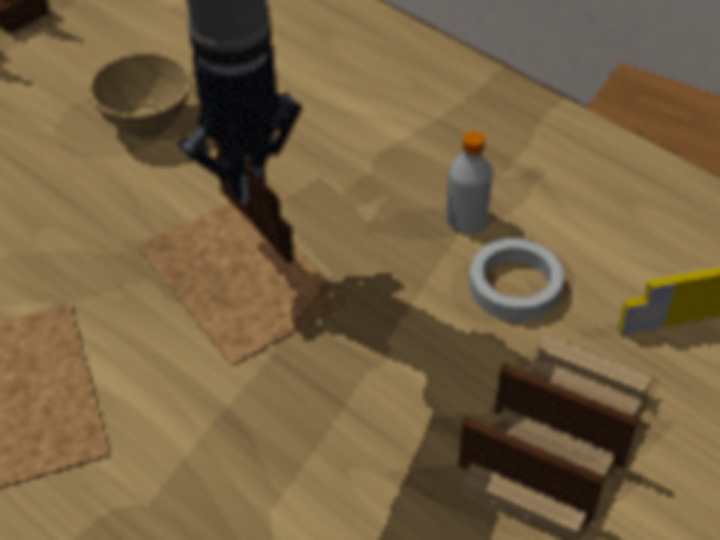

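View pics/wrist6.png

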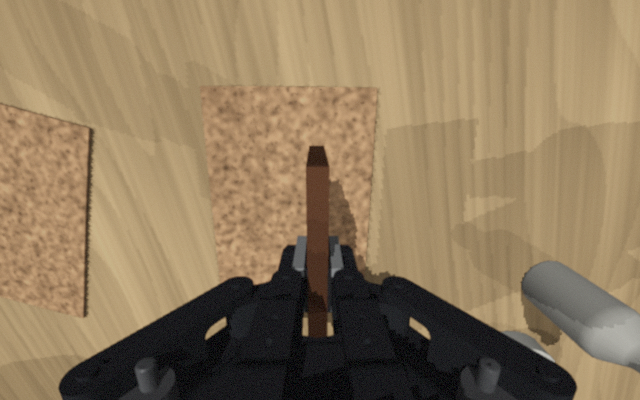

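The plate hangs over the far mat, parallel to its long side, and both blanks are still standing. I'll lower it.

>>> apply_moves:
  moves:
    - {"linear":[0,0.002,0.014],"roll":0}
    - {"linear":[0,0.002,0.014],"roll":0}
    - {"linear":[0,0.002,0.014],"roll":0}
    - {"linear":[0,0.002,0.012],"roll":0}
    - {"linear":[0,0,0],"roll":0}
    - {"linear":[0,0,0],"roll":0}

```text
clock: 8.45
tcp_pos: [0.5597, 0.1757, 0.0515]
tool_rot: [0.778, 0.629, -0.005, 0.001]
wrist_force: [0.4, -0.7, -2.2]
width: 0.0085
```

```bash
python3 -c "
from h import *
plan([.5605,.178,.05],-12.2,2)"
```

```text
at [0.5597 0.1757 0.0515] yaw -12.1 j [-0.77  0.63  0.64  1.66 -0.42  1.   -0.2 ] t 8.45 tilt [-0.0067 -0.008  -0.9999] w 0.0085 F [ 0.4 -0.7 -2.2]
{'linear': [0.0012, 0.0002, 0.0007], 'roll': np.float64(0.05)}
{'linear': [0.0012, 0.0002, 0.0007], 'roll': np.float64(0.05)}
```

>>> apply_moves:
  moves:
    - {"linear":[0,0,0.001],"roll":0}
    - {"linear":[0,0,0.001],"roll":0}
    - {"linear":[0,0,0],"roll":0}

```text
clock: 8.82
tcp_pos: [0.5604, 0.1762, 0.0505]
tool_rot: [0.778, 0.629, -0.004, 0.001]
wrist_force: [0.0, 0.3, -0.4]
width: 0.0085
```

```bash
python3 -c "
from h import *
plan([.5605,.178,.05],-12.2,1)
im=read_camera('side')[100:240,220:360,::-1];cv2.imwrite('pics/side7c.png',cv2.resize(im,None,fx=4,fy=4,interpolation=2))"
```

```text
at [0.5604 0.1762 0.0505] yaw -12.07 j [-0.77  0.63  0.64  1.66 -0.42  1.   -0.2 ] t 8.825 tilt [-0.0046 -0.007  -1.    ] w 0.0085 F [ 0.   0.3 -0.4]
{'linear': [0.0018, -0.0003, 0.0005], 'roll': np.float64(0.13)}
```

View pics/side7c.png

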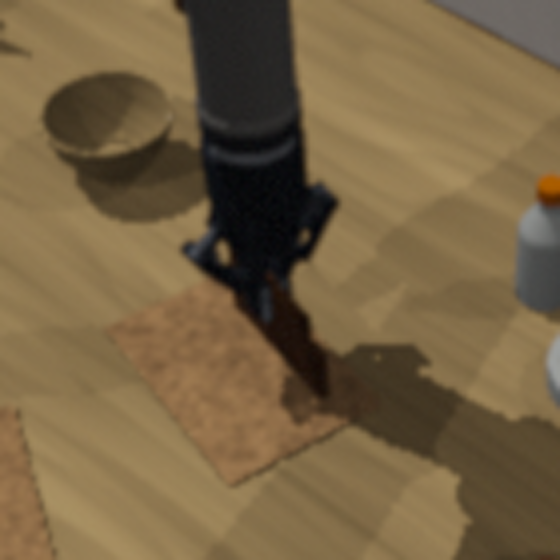

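>>> apply_moves:
  moves:
    - {"linear":[0,0,0.0015],"roll":0}
    - {"linear":[0,0,0.001],"roll":0}
    - {"linear":[0,0,0],"roll":0}

```text
clock: 9.25
tcp_pos: [0.5608, 0.1762, 0.0489]
tool_rot: [0.778, 0.629, -0.003, 0.001]
wrist_force: [0.3, 1.0, -0.1]
width: 0.0085
```

>>> apply_moves:
  moves:
    - {"linear":[0,0,0.0015],"roll":0}
    - {"linear":[0,0,0.0015],"roll":0}

```text
clock: 9.5
tcp_pos: [0.5609, 0.1762, 0.0488]
tool_rot: [0.778, 0.629, -0.003, 0.0]
wrist_force: [-3.5, -0.3, 10.1]
width: 0.0082
```

Contact at 10 N. Opening wide.

>>> apply_moves:
  moves:
    - {"linear":[0,0,-0.0003],"roll":0}
    - {"linear":[0,0,0],"roll":0}
    - {"linear":[0,0,0],"roll":0}
    - {"linear":[0,0,0],"roll":0}
    - {"linear":[0,0,0],"roll":0}
  fingers: 100

```text
clock: 10.12
tcp_pos: [0.561, 0.1763, 0.0484]
tool_rot: [0.778, 0.629, -0.003, 0.001]
wrist_force: [0.4, -0.2, -0.9]
width: 0.0856
```

```bash
python3 -c "
from h import *
im=read_camera('side')[100:240,220:360,::-1];cv2.imwrite('pics/side8c.png',cv2.resize(im,None,fx=4,fy=4,interpolation=2))
im=read_camera('wrist');cv2.imwrite('pics/wrist8.png',im[:,:,::-1])
plan([.5605,.178,.05],-12.2,1)"
```

```text
at [0.561  0.1763 0.0484] yaw -12.07 j [-0.77  0.64  0.63  1.66 -0.43  1.   -0.2 ] t 10.225 tilt [-0.0041 -0.005  -1.    ] w 0.0853 F [-0.8  0.1 -0. ]
{'linear': [0.0016, -0.0008, -0.0016], 'roll': np.float64(0.13)}
```

View pics/side8c.png

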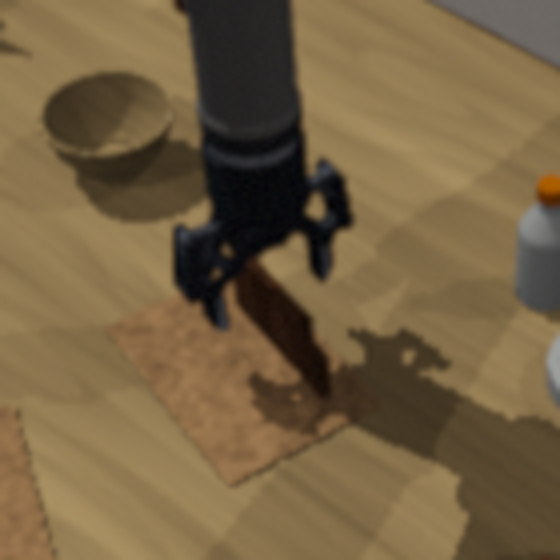

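View pics/wrist8.png

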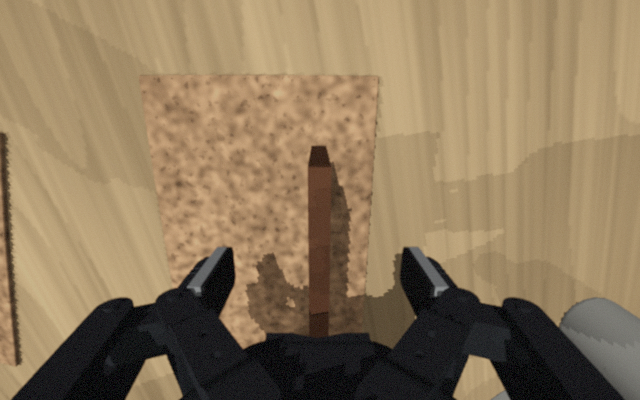

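The plate stands free on the mat with its edge at wrist pixel (320,240). I'll raise the tool, centre it, and push the top back toward the robot with the far finger.

>>> apply_moves:
  moves:
    - {"linear":[-0.004,0,-0.006],"roll":0}
    - {"linear":[-0.003,-0.005,-0.006],"roll":0}
    - {"linear":[0,-0.015,0],"roll":0}
    - {"linear":[0,-0.01,0],"roll":0}
    - {"linear":[0,0,0],"roll":0}

```text
clock: 10.85
tcp_pos: [0.5293, 0.1748, 0.0627]
tool_rot: [0.778, 0.628, -0.002, 0.001]
wrist_force: [-0.2, -0.2, -0.1]
width: 0.0854
```

```bash
python3 -c "
from h import *
im=read_camera('wrist');cv2.imwrite('pics/wrist9.png',im[:,:,::-1])
plan([.5605,.178,.05],-12.2,1)"
```

```text
at [0.5299 0.1746 0.0627] yaw -12.15 j [-0.82  0.56  0.66  1.74 -0.4   0.98 -0.22] t 10.9 tilt [-0.0018 -0.0047 -1.    ] w 0.0851 F [-0.2 -0.9 -0.9]
{'linear': [0.0098, 0.0292, 0.0127], 'roll': np.float64(0.05)}
```

View pics/wrist9.png

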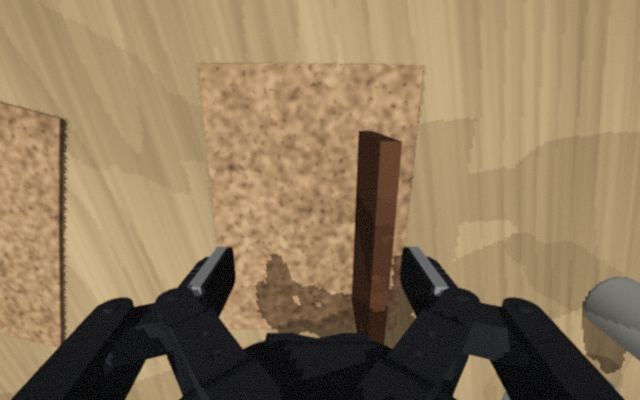

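>>> apply_moves:
  moves:
    - {"linear":[0,-0.005,0.003],"roll":0}
    - {"linear":[0,-0.005,0],"roll":0}
    - {"linear":[0,-0.005,0],"roll":0}
    - {"linear":[0,-0.005,0],"roll":0}
    - {"linear":[0,0,0],"roll":0}
    - {"linear":[0,0,0],"roll":0}

```text
clock: 11.65
tcp_pos: [0.5098, 0.1787, 0.0595]
tool_rot: [0.778, 0.628, -0.002, 0.002]
wrist_force: [0.3, -0.0, 0.5]
width: 0.0855
```

```bash
python3 -c "
from h import *
im=read_camera('wrist');cv2.imwrite('pics/wrist10.png',im[:,:,::-1])
plan([.5605,.178,.05],-12.2,1)"
```

```text
at [0.5098 0.1787 0.0595] yaw -12.17 j [-0.86  0.54  0.66  1.79 -0.39  0.95 -0.24] t 11.7 tilt [-0.001  -0.0053 -1.    ] w 0.0855 F [ 0.6 -0.5 -0.1]
{'linear': [0.01, 0.0497, 0.0095], 'roll': np.float64(0.03)}
```

View pics/wrist10.png

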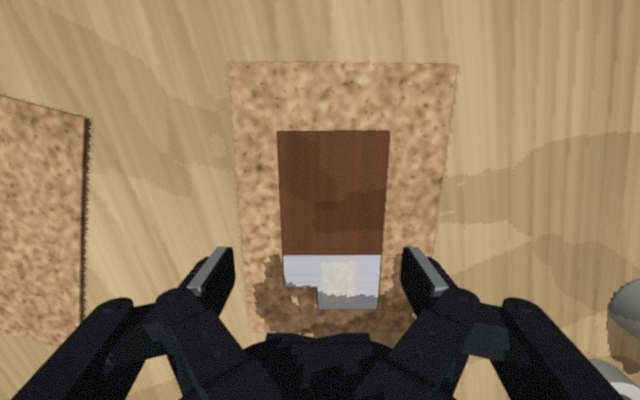

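The plate now lies flat with its label up. Its corners are at (278,131) and (389,130), the frosted boundary at (283–382, 255), and the notch at lower left, toward the robot.

```bash
python3 -c "
from h import *
m=camera_model('wrist')
P=[onz(m,p,.013) for p in [(278,131),(389.5,130.5),(382.5,254.5),(283,255.5)]]
for p in P: print(p.round(4))
f=(P[0]+P[1])/2;b=(P[2]+P[3])/2;d=b-f;L=np.linalg.norm(d);u=d/L
print('L(85)',L,'W(70)',np.linalg.norm(P[0]-P[1]),np.linalg.norm(P[2]-P[3]),'ang',np.degrees(np.arctan2(u[1],u[0])))
ctr=f+u*.065;g=f+u*.061;print('ctr',ctr,'grasp',g)
M=np.array([onz(m,p,.004) for p in [(228,63),(457,66)]]);print('mat corners',M)
plan([g[0],g[1],.045],np.degrees(np.arctan2(u[1],u[0]))+90,2)"
```

```text
[0.501  0.2447 0.013 ]
[0.5672 0.2308 0.013 ]
[0.5509 0.1486 0.013 ]
[0.4834 0.1624 0.013 ]
L(85) 0.08398784166106672 W(70) 0.06765113218308741 0.06896479549840835 ang -101.65689653065374
ctr [0.52099941 0.17408549 0.013     ] grasp [0.52180761 0.17800299 0.013     ]
mat corners [[0.48024233 0.28958475 0.004     ]
 [0.61493538 0.25924778 0.004     ]]
at [0.5098 0.1787 0.0595] yaw -12.17 j [-0.86  0.54  0.66  1.79 -0.39  0.95 -0.24] t 11.7 tilt [-0.001  -0.0053 -1.    ] w 0.0855 F [ 0.6 -0.5 -0.1]
{'linear': [0.001, 0.006, 0.0073], 'roll': np.float64(-0.25)}
{'linear': [0.0009, 0.006, 0.0073], 'roll': np.float64(-0.25)}
```

```bash
python3 -c "
from h import *
m=camera_model('wrist');s=state();R=Ro.from_quat(s['tool_rot']).as_matrix();p=np.array(s['tcp_pos'])
for px in [(218,247),(232,250),(190,296),(228,285),(415,248),(402,250)]:
    c,d=ray(m,px);c=R.T@(c-p);d=R.T@d
    for y in (.0427,):
        k=(np.sign(d[1])*y-c[1])/d[1];print(px,(c+k*d).round(4))
a=cv2.imread('pics/wrist10.png')[230:330,170:290];cv2.imwrite('pics/w10c.png',cv2.resize(a,None,fx=5,fy=5,interpolation=2))
a=cv2.imread('pics/wrist5.png')[210:330,260:380];cv2.imwrite('pics/w5c.png',cv2.resize(a,None,fx=5,fy=5,interpolation=2))
"
```

```text
(218, 247) [ 0.0165 -0.0427 -0.0162]
(232, 250) [ 0.0057 -0.0427  0.0022]
(190, 296) [ 0.013  -0.0427 -0.0466]
(228, 285) [-0.0078 -0.0427 -0.009 ]
(415, 248) [ 0.0187  0.0427 -0.0215]
(402, 250) [ 0.0094  0.0427 -0.0051]
```

View pics/w10c.png

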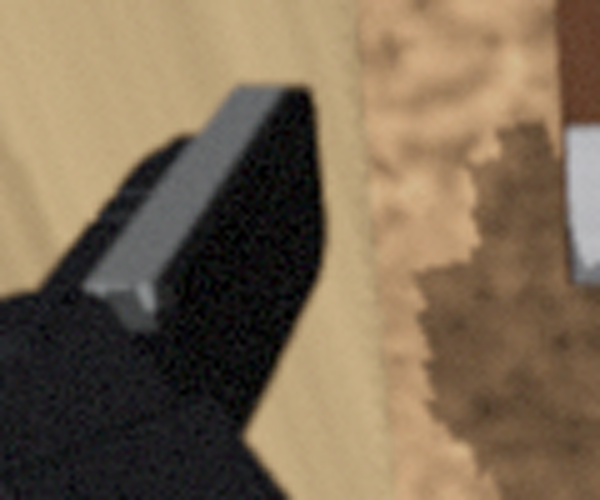

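>>> apply_moves:
  moves:
    - {"linear":[0.001,0.006,0],"roll":-0.2}
    - {"linear":[0.001,0.006,0.005],"roll":-0.2}
    - {"linear":[0,0,0.015],"roll":0}
    - {"linear":[0,0,0.012],"roll":0}
    - {"linear":[0,0,0],"roll":0}

```text
clock: 12.32
tcp_pos: [0.5228, 0.1774, 0.0244]
tool_rot: [0.776, 0.631, -0.003, 0.002]
wrist_force: [-0.5, -0.2, -0.6]
width: 0.0854
```

```bash
python3 -c "
from h import *
im=read_camera('wrist');cv2.imwrite('pics/wrist11.png',im[:,:,::-1])
plan([.5215,.178,.0085],-11.9,2)"
```

```text
at [0.5231 0.1775 0.0249] yaw -11.77 j [-0.81  0.61  0.63  1.78 -0.43  0.9  -0.2 ] t 12.375 tilt [-0.0011 -0.006  -1.    ] w 0.0857 F [ 0.  -0.4  0.9]
{'linear': [0.0001, -0.0009, 0.0082], 'roll': np.float64(0.06)}
{'linear': [0.0001, -0.0009, 0.0082], 'roll': np.float64(0.06)}
```

View pics/wrist11.png

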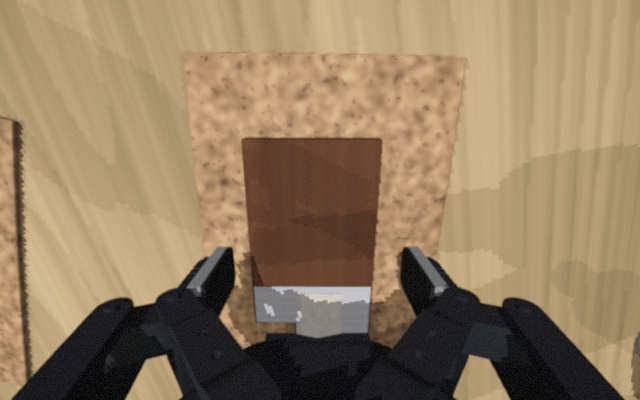

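```bash
python3 -c "
from h import *
m=camera_model('wrist');s=state();R=Ro.from_quat(s['tool_rot']).as_matrix();p=np.array(s['tcp_pos'])
P=[R.T@(onz(m,q,.013)-p) for q in [(243,139),(381.5,139),(370,287.5),(254,286.5)]]
for q in P: print(q.round(4))
"
```

```text
[ 0.0611 -0.0352  0.0115]
[0.0612 0.0329 0.0115]
[-0.0235  0.032   0.012 ]
[-0.0228 -0.0353  0.012 ]
```

>>> apply_moves:
  moves:
    - {"linear":[0,-0.0013,0.006],"roll":0}
    - {"linear":[0,0,0.005],"roll":0}
    - {"linear":[0,0,0.004],"roll":0}
    - {"linear":[0,0,0],"roll":0}

```text
clock: 12.88
tcp_pos: [0.522, 0.178, 0.0094]
tool_rot: [0.776, 0.631, -0.002, 0.002]
wrist_force: [0.9, 0.4, 0.1]
width: 0.0851
```

```bash
python3 -c "
from h import *
plan([.5215,.178,.0085],-11.9,1)"
```

```text
at [0.522  0.178  0.0094] yaw -11.76 j [-0.8   0.63  0.61  1.8  -0.45  0.87 -0.19] t 12.875 tilt [-1.0e-04 -5.3e-03 -1.0e+00] w 0.0851 F [0.9 0.4 0.1]
{'linear': [-0.0001, -0.0005, 0.0009], 'roll': np.float64(0.14)}
```

>>> apply_moves:
  moves:
    - {"linear":[0,0,0],"roll":0}
    - {"linear":[0,0,0],"roll":0}
    - {"linear":[0,0,0],"roll":0}
  fingers: 0
  squeeze: 50

```text
clock: 13.25
tcp_pos: [0.5227, 0.1781, 0.0102]
tool_rot: [0.776, 0.631, -0.001, 0.002]
wrist_force: [-0.2, 0.6, -1.2]
width: 0.0683
```

```bash
python3 -c "
from h import *
im=read_camera('wrist');cv2.imwrite('pics/wrist12.png',im[:,:,::-1])
plan([.5215,.178,.0085],-11.9,1)"
```

```text
at [0.5227 0.1781 0.0102] yaw -11.76 j [-0.8   0.62  0.61  1.79 -0.45  0.87 -0.19] t 13.3 tilt [ 0.0013 -0.0048 -1.    ] w 0.0684 F [-0.4 -0.1 -0.3]
{'linear': [-0.0003, -0.0012, 0.0017], 'roll': np.float64(0.14)}
```

View pics/wrist12.png

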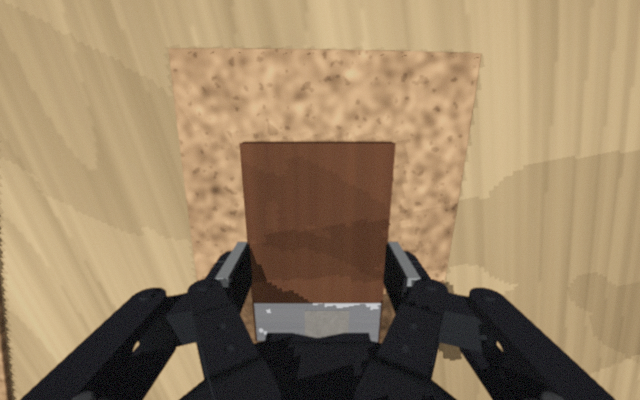

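Gripped across its width (68 mm) on bare wood. The frosted boundary at y≈303 is below the pads. I'll lift gently.

>>> apply_moves:
  moves:
    - {"linear":[0,0,-0.005],"roll":0}
    - {"linear":[0,0,-0.01],"roll":0}
    - {"linear":[0,0,-0.015],"roll":0}
    - {"linear":[0,0,-0.015],"roll":0}
    - {"linear":[0,0,0],"roll":0}
  squeeze: 60

```text
clock: 13.92
tcp_pos: [0.5231, 0.1785, 0.059]
tool_rot: [0.776, 0.631, -0.0, 0.002]
wrist_force: [0.6, -1.1, -0.6]
width: 0.0678
```

```bash
python3 -c "
from h import *
im=read_camera('wrist');cv2.imwrite('pics/wrist13.png',im[:,:,::-1])
im=read_camera('side')[80:260,200:440,::-1];cv2.imwrite('pics/side13c.png',cv2.resize(im,None,fx=3,fy=3,interpolation=2))
plan([.522,.178,.245],-11.9,10)"
```

```text
at [0.5219 0.1783 0.0575] yaw -11.77 j [-0.83  0.56  0.65  1.76 -0.4   0.96 -0.23] t 14.025 tilt [-3.0e-04 -5.1e-03 -1.0e+00] w 0.0679 F [-0.5 -0.1  0.1]
{'linear': [-0.0001, 0.0, -0.0188], 'roll': np.float64(0.01)}
{'linear': [-0.0001, 0.0, -0.0188], 'roll': np.float64(0.01)}
{'linear': [-0.0001, 0.0, -0.0188], 'roll': np.float64(0.01)}
{'linear': [-0.0001, 0.0, -0.0188], 'roll': np.float64(0.01)}
{'linear': [-0.0001, 0.0, -0.0188], 'roll': np.float64(0.01)}
{'linear': [-0.0001, 0.0, -0.0188], 'roll': np.float64(0.01)}
{'linear': [-0.0001, 0.0, -0.0188], 'roll': np.float64(0.01)}
{'linear': [-0.0001, 0.0, -0.0188], 'roll': np.float64(0.01)}
{'linear': [-0.0001, 0.0, -0.0188], 'roll': np.float64(0.01)}
{'linear': [-0.0001, 0.0, -0.0188], 'roll': np.float64(0.01)}
```

View pics/side13c.png

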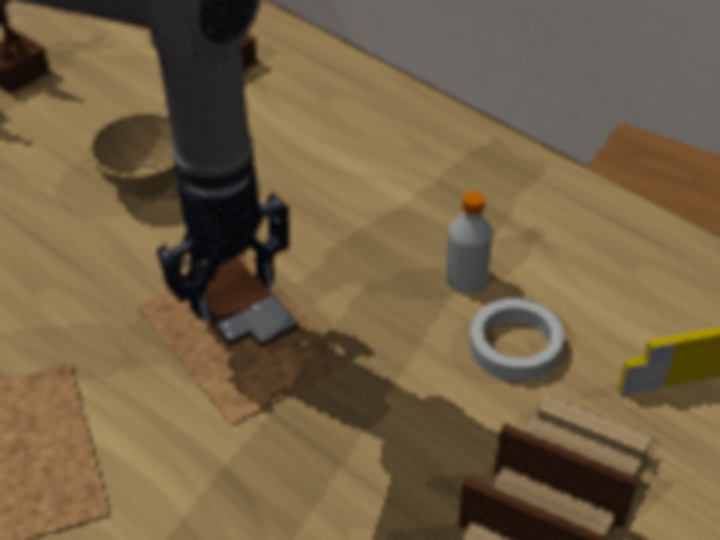

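View pics/wrist13.png

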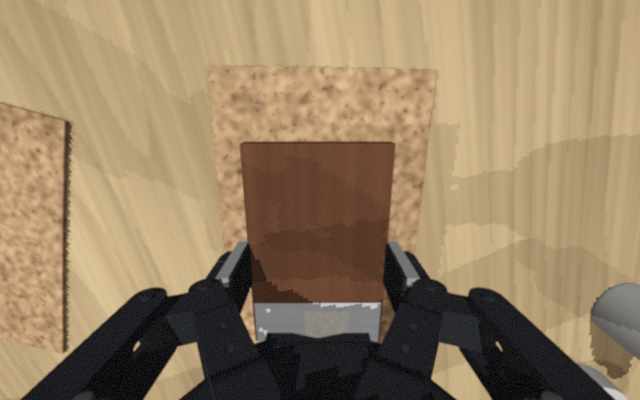

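It's lifted level, and its pixels in the wrist view are unchanged, so there is no slip. Raising to 25 cm.

>>> apply_moves:
  moves:
    - {"linear":[0,0,-0.02],"roll":0}
    - {"linear":[0,0,-0.025],"roll":0}
    - {"linear":[0,0,-0.028],"roll":0}
    - {"linear":[0,0,-0.028],"roll":0}
    - {"linear":[0,0,-0.028],"roll":0}
    - {"linear":[0,0,-0.028],"roll":0}
    - {"linear":[0,0,-0.02],"roll":0}
    - {"linear":[0,0,-0.01],"roll":0}

```text
clock: 15.02
tcp_pos: [0.5173, 0.1787, 0.2431]
tool_rot: [0.776, 0.631, -0.009, -0.001]
wrist_force: [-0.3, 0.3, -0.2]
width: 0.0677
```

>>> apply_moves:
  moves:
    - {"linear":[0,0,0],"roll":0}
    - {"linear":[0,0,0],"roll":0}
    - {"linear":[0,0,0],"roll":0}

```text
clock: 15.4
tcp_pos: [0.5162, 0.1785, 0.241]
tool_rot: [0.776, 0.631, -0.011, -0.001]
wrist_force: [0.1, 0.5, -0.7]
width: 0.0679
```

```bash
python3 -c "
from h import *
for c in ('wrist','side'):
  im=read_camera(c);cv2.imwrite(f'pics/{c}14.png',im[:,:,::-1])
  if c=='wrist':
    m=camera_model('wrist');s=state()
plan([.522,.178,.25],-11.9,1)"
```

```text
at [0.5163 0.1785 0.2411] yaw -11.8 j [-0.91  0.38  0.74  1.52 -0.25  1.36 -0.35] t 15.5 tilt [-0.0187 -0.0124 -0.9997] w 0.0678 F [-0.2  0.5 -0.2]
{'linear': [0.0005, 0.0056, -0.009], 'roll': np.float64(0.1)}
```

View pics/side14.png

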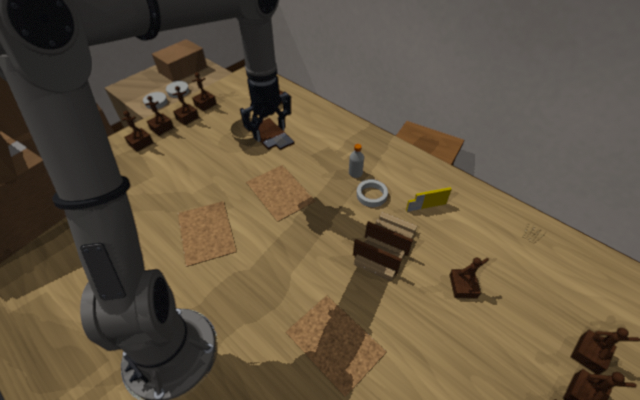

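View pics/wrist14.png

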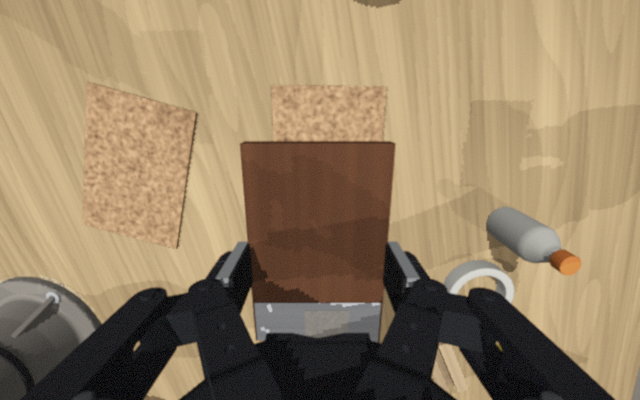

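The plate sits about 24 cm above the mat and about 6 mm off its middle. It is level, label up, with the frosted end toward −y. The other plates and bystanders are where they were. Handing in.

```bash
python3 -c "
from h import *
print(finish_job()); plan([.522,.178,.25],-11.9,1)"
```

```text
the job is handed in; nothing more can be done
None
the job is handed in; nothing more can be done
```

I drew out the notched plate, gripping it on bare wood, and handed the job in with the plate held label-up over the far mat. No verdict came back, so what follows is from my own last checks, at about 15.5 s on the clock.

**How I did it:** The moves allow no tilt of the tool. So I stood the plate on the mat, tipped it onto its back with one finger, and regripped it across its 70 mm width. The regrip point is about 4 mm to the bare-wood side of the plate's middle.

**Last checks:**

| Check | Result |
|---|---|
| Height | about 0.24 m |
| Distance from mid-mat | about 6 mm |
| Angle to the mat's long side | within about 1 degree |
| Label | facing up, about 1 degree off level |
| Frosted end | at mat −y, uncovered |
| Slip | none: plate pixels in the wrist view are unchanged since the lift |
| Grip opening | steady at 0.068 m, slightly under the nominal 0.070 m |
| Other plates, glue, tape, bowl, trophy | looked undisturbed in the last side picture; I did not re-measure them |

**Measurements that disagreed:** Some early two-view height estimates of the plate's ends came out wrong, because I had picked mismatched edges in the pictures. I settled the plate's height from its known length and from a second wrist view that put the edge at 75 mm against the expected 78 mm.

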